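# Fit the drive hub on the keyed stub shaft

## Task

Put the oblong metal drive hub on the stub shaft that has the two keys, not on the plain round one. Turn the hub so that its keyways line up with the keys, slide it down until it sits fully home on the collar, and let go of it.

Things in the scene. Friction and masses are not known exactly. Their poses are not given: they have to be found in the camera images.
- hub_center (a point): Centre (half-way up) of the loose metal hub: oblong with half-round ends, 96 mm long (x axis), 52 mm wide (y; grasp across it), 44 mm high, 0.25 to 0.5 kg, lying flat. A through hole along z: round bore of 34 mm with two opposite keyways along +x and -x, 22 mm wide, 66 mm over both. Same after half a turn about z.
- keyed_stub_seat (a point): Stub shaft with two keys, fixed, upright: axis point on top of its collar, 16 mm over the table; hub_center is 22 mm above it when home. Foot 84 mm wide, 8 high; collar 60 wide; shaft 22 thick, tapered nose tip 50 mm above this point. Keys along x and -x: 10 thick, 54 over both, 34 high, tops bevelled. Play in the hub 6 mm each side, about 12 degrees; either half turn fits.
- plain_stub_seat (a point): The wrong place: a stub shaft with the same foot, collar, 22 mm shaft and nose but without keys, fixed upright to the table; the point on its axis at the top of its collar, 16 mm above the table.
Things that resemble listed ones, but are neither listed nor needed, are in the scene too. Leave any red look-alike of the part that bears hub_center alone.

How it is judged:
By the outcome, as a careful person would: the job done as asked, in the order asked, and still so for the second after the job is handed in, with the robot touching nothing.
It also fails if it takes over 38 s, if anything falls off the work surface, if the arm or the gripper's body presses on something with over 40 N, if the wrist force passes 120 N, or if a joint passes its speed limit or range.

## Robot

A 6-joint arm with a two-finger parallel gripper is mounted at the origin on a cart in front of the work surface, level with it; the furniture and walls round the work are solid. World frame = base frame: x ahead of the robot, y to its left, z up, the work surface at z = 0. Lengths are in mm, angles in rad, forces in N, time in s.
With the tool pointing down it reaches from about 350 to 875 mm from the base axis. Payload 4.2 kg.
Tool frame: the origin (TCP) lies at the very end of the fingers, on their centre line; the grasp point (between the pads) lies 19 mm behind it (pinch_z is the distance from the TCP to the grasp point, in mm); z points along the fingers, y is the line along which they close (so a half turn about z gives the same grasp; the last joint's range is limited). The gripper opens to 85 mm and grips with 20 to 120 N. Pads are 22 mm wide; open, the fingers measure 114 mm over their backs; the gripper's body (76 mm by 85 mm) begins 54 mm behind the grasp point. The pads swing forward as they close: fully open they stand 13 mm farther back than shut.
Start: joints at [0.259, 0.385, 0.008, 0, -1.194, -0.259], TCP at [624.979, 0.025, 231.312] pointing down, gripper open.
Joint ranges: [-3.14, 3.14], [-1.21, 2.06], [-1.07, 1.41], [-3.16, 2.05], [-2.99, -0.16], [-3.1, 3.1]. Speed limits (rad/s): [2.79, 2.79, 3.14, 3.14, 3.14, 3.14].

## Interface

Orientations are given as a unit quaternion [x, y, z, w].
In Python, from bench import * gives the robot as it stands.
- The arm moves only by the tool arm_command, never from a script. Its argument "steps" is one flat list of numbers, 4 for each row, row after row: the shift along the tool's x, y, z in m, then the turn about the tool's z in rad. In form: [tx, ty, tz, roll, tx, ty, tz, roll, ...]. A call has 1 to 20 rows; each row shifts and turns the commanded pose from where the row before left it, along the tool's axes as they then stand; what a row does not reach is not made up. A row lasts 1/8 s, in which the tool goes at most 62.5 mm and 10.7 degrees, less where a joint would pass 70% of its speed; a pose out of reach is approached as far as the arm can. A call with a gripper value outside its range is refused whole. "grip" is the finger opening in m, from 0 to 0.0854, set as the call begins (left out, the last holds). The fingers move at their own pace and stop on an object; the grip force is fixed at half the most. Time passes only in rows, so rows that do not move let the fingers close. It gives the time, the measured TCP pose, the force, the opening and the grip force at its end, in the units of the state.
- read_state(): the state, without advancing time (a new reading comes with each control period).
- get_image(name): name is "scene" or "side" or "wrist"; returns the picture (420x560x3 uint8, red, green, blue); there is no depth.
- get_calibration(name): a dict with "camera_matrix" (3x3 intrinsics, pixels), "k1" (the pictures are not rectified: a ray, as slopes to the right and down, at radius r is drawn at 1 + k1 r^2 times it, then the intrinsics apply), "cam_to_world" (4x4, takes a point from camera to world coordinates). Camera axes: x right, y down, z forward; pixel columns grow to the right and rows downward; lengths in mm; the calibration is good to about 2 mm. A picture is of the moment at which its call begins: read the wrist's pose just before it. get_calibration takes no time and is no camera call; for the wrist camera it gives the pose at the moment of the call.
- job_done(): hands the job in; it is judged then, once.
The state is a dict: "clock": time; "joints": joint angles; "joint_vel": joint speeds; "joint_efforts": joint torques, N m; "position": TCP position; "ee_rot": TCP orientation; "contact_force": force on the tool from outside, world axes, zero at the start; "wrist_torque": the same for the moment, N m; "gripper_width": finger opening in mm; "grasp_force": force on a finger pad.
Only numpy, scipy, OpenCV 4.12 (cv2) and the standard library are available. Lean on these libraries where they do the work, as an engineer would, in place of code of your own. Each camera call takes 0.05 s, during which the arm holds its last target. There are 200 camera calls.

## Working session

There is one attempt and no reset: what is moved stays moved. The work goes in short steps, Python scripts to look and compute and a tool call to move; the robot and the scene stay as the last step left them, time stands still between calls to the robot, and variables do not carry over. Pictures are saved under pics/ and viewed, at most 10 in all, crops included, and the job is handed in when it is done.

Besides the shell and the picture viewer there is one more tool, called as name(argument=value, ...) on one line, values as JSON. arm_command: Moves the arm, as the interface text tells. Its arguments: {"type":"object","properties":{"steps":{"type":"array","items":{"type":"number"}},"grip":{"type":"number"}},"required":["steps"]}

```bash
mkdir -p pics && cat > h.py <<'E'
from bench import *
import numpy as np, cv2
def ray(c,u,v):
    K=np.array(c["camera_matrix"]);T=np.array(c["cam_to_world"])
    d=np.array([(u-K[0,2])/K[0,0],(v-K[1,2])/K[1,1]]);s=d.copy()
    for _ in range(30): s=d/(1+c["k1"]*(s@s))
    return T[:3,3],T[:3,:3]@np.array([s[0],s[1],1])
def onz(c,u,v,z):
    o,d=ray(c,u,v);return (o+d*(z-o[2])/d[2])[:2]
def proj(c,p):
    K=np.array(c["camera_matrix"]);T=np.array(c["cam_to_world"])
    q=T[:3,:3].T@(np.array(p,float)-T[:3,3]);s=q[:2]/q[2];s=s*(1+c["k1"]*(s@s))
    return np.array([K[0,0]*s[0]+K[0,2],K[1,1]*s[1]+K[1,2]])
def save(n,f):
    im=get_image(n);cv2.imwrite(f,im[:,:,::-1]);return im
E
python3 - <<'E'
from h import *
s=read_state();print(s)
for n in("scene","side","wrist"):
    save(n,f"pics/{n}0.png");c=get_calibration(n);print(n,np.round(c["cam_to_world"],3).tolist(),c["k1"],c["camera_matrix"])
E
```

```text
{'clock': 0.0, 'joints': array([ 2.58594803e-01,  3.85548700e-01,  6.62909254e-03, -5.23024107e-04,
       -1.19402722e+00, -2.58634663e-01]), 'joint_vel': array([-0.00060937, -0.00058411,  0.00070154,  0.00041452, -0.00072682,
       -0.00083037]), 'joint_efforts': array([-9.55001960e-04, -3.92286408e+01,  1.88399577e+01,  4.18616563e+00,
       -4.72148502e-03,  8.27910434e-07]), 'position': array([6.24405269e+02, 1.98348471e-02, 2.30224059e+02]), 'ee_rot': array([-0.70702403,  0.70718866,  0.0007507 , -0.00080727]), 'contact_force': array([-0.39793082, -0.79211708, -0.29138417]), 'wrist_torque': array([-0.07661916, -0.00297368, -0.04915825]), 'grasp_force': 0.0, 'gripper_width': 85.62276806261288}
scene [[0.485, -0.426, 0.764, -76.293], [-0.874, -0.245, 0.419, -404.176], [0.009, -0.871, -0.491, 501.175], [0.0, 0.0, 0.0, 1.0]] -0.07004268314476851 [[413.30930229   0.         278.23998952]
 [  0.         413.30930229 211.97409821]
 [  0.           0.           1.        ]]
side [[-0.9, -0.148, 0.41, 113.766], [-0.435, 0.358, -0.826, 1015.229], [-0.024, -0.922, -0.387, 562.287], [0.0, 0.0, 0.0, 1.0]] -0.15196301826777453 [[535.1946379    0.         273.67400489]
 [  0.         535.1946379  207.22417789]
 [  0.           0.           1.        ]]
wrist [[-1.0, 0.0, -0.002, 625.378], [-0.0, 0.965, 0.264, -64.797], [0.002, 0.264, -0.965, 373.514], [0.0, 0.0, 0.0, 1.0]] -0.07179006977998792 [[338.32412217   0.         286.81044241]
 [  0.         338.32412217 205.11229994]
 [  0.           0.           1.        ]]
```

View pics/scene0.png

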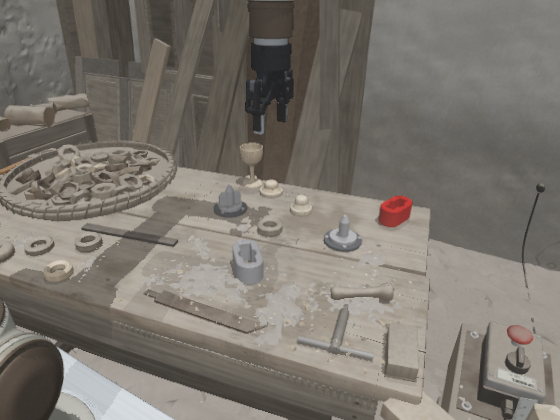

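View pics/side0.png

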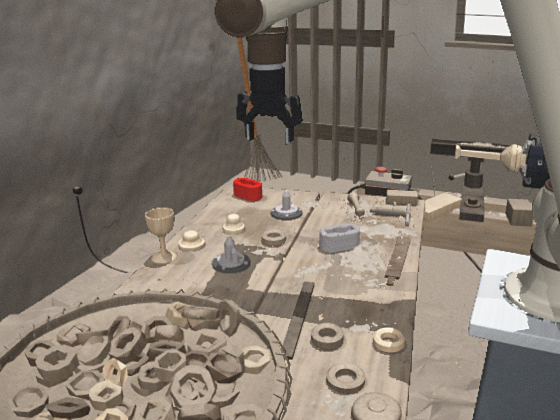

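View pics/wrist0.png

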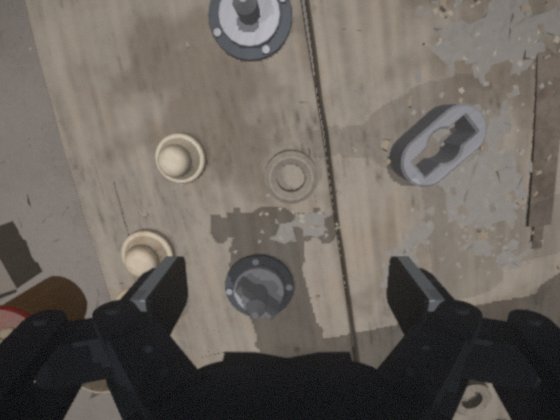

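The wrist view shows the hub at about (440,145), lying oblique. The keyed stub is at about (258,287), the plain stub at about (250,15), and the red look-alike is out of this view. I'll zoom in on the hub and the keyed stub.

```bash
python3 - <<'E'
from h import *
im=cv2.imread("pics/wrist0.png");c=get_calibration("wrist")
a=cv2.resize(im[90:200,380:500],None,fx=3.3,fy=3.3,interpolation=2);b=cv2.resize(im[240:350,200:320],None,fx=3.3,fy=3.3,interpolation=2)
s=cv2.imread("pics/scene0.png");e=cv2.imread("pics/side0.png")
d=cv2.resize(s[170:225,200:260],None,fx=4,fy=4,interpolation=2);f=cv2.resize(e[225:280,200:260],None,fx=4,fy=4,interpolation=2)
top=np.hstack([a,b]);bot=np.zeros((220,top.shape[1],3),np.uint8);bot[:,:240]=d;bot[:,240:480]=f
cv2.imwrite("pics/z0.png",np.vstack([top,bot]))
for p in[(445,145)]:print("hub",onz(c,*p,44))
for z in (0,8,16):print(z,onz(c,259,287,z), onz(c,250,15,z))
E
```

```text
hub [469.51764109 -35.72774774]
0 [658.87863735 141.99536678] [ 661.99985714 -162.36822543]
8 [658.16111848 137.5662486 ] [ 661.21548741 -160.27842711]
16 [657.44359961 133.13713042] [ 660.43111767 -158.18862879]
```

View pics/z0.png

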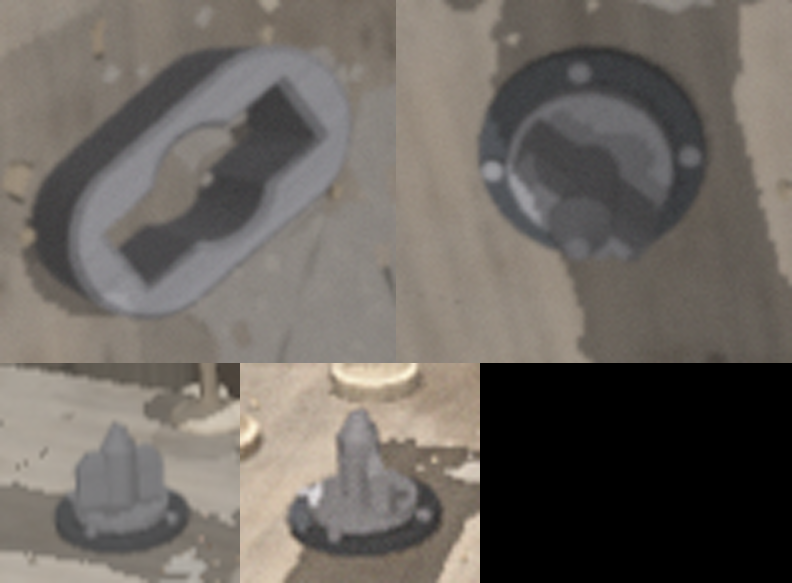

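The close-up shows the hub's keyway corners clearly. The stub's keys are seen too obliquely, so I'll move the wrist camera over it first.

arm_command(steps=[-0.03,-0.01,0,0,-0.04,-0.01,0,0,-0.03,-0.01,0,0,0,0,0,0,0,0,0,0])

```text
clock: 0.78
position: [654.6, 99.7, 230.8]
ee_rot: [-0.707, 0.707, 0.0, -0.001]
contact_force: [-1.0, 0.0, -0.6]
gripper_width: 85.4
grasp_force: 0.0
```

```bash
python3 - <<'E'
from h import *
c=get_calibration("wrist");im=save("wrist","pics/w1.png");print(read_state()["position"],read_state()["clock"],read_state()["contact_force"])
import pickle;pickle.dump(c,open("c1.pkl","wb"))
x,y=proj(c,[658,135,25]).astype(int);x0,y0=x-65,y-55
print(x0,y0)
b=cv2.resize(im[y0:y0+110,x0:x0+130,::-1],None,fx=5,fy=5,interpolation=2);cv2.imwrite("pics/z1.png",b)
# hub from first picture: cam pose stored at start
T=np.eye(4);T[:3]=[[-1,0,-.002,625.378],[0,.965,.264,-64.797],[.002,.264,-.965,373.514]]
c0=dict(c);c0["cam_to_world"]=T
P=np.array([onz(c0,*p,44) for p in[(467.3,114.2),(478.5,129.4),(425.5,176.4),(411.8,162.7)]])
print(P,P.mean(0));d=(P[0]+P[1]-P[2]-P[3])/2;print(np.linalg.norm(d),np.degrees(np.arctan2(d[1],d[0])))
E
```

```text
[654.62915256  99.34374264 231.11086446] 0.825 [0.04340845 0.20794233 0.57687089]
218 154
[[450.47948095 -65.59811266]
 [437.2350643  -51.36171223]
 [486.04414076  -4.35032999]
 [501.3258613  -18.01128783]] [468.77113683 -34.83036068]
68.70231228086465 -136.49131616021472
```

View pics/z1.png

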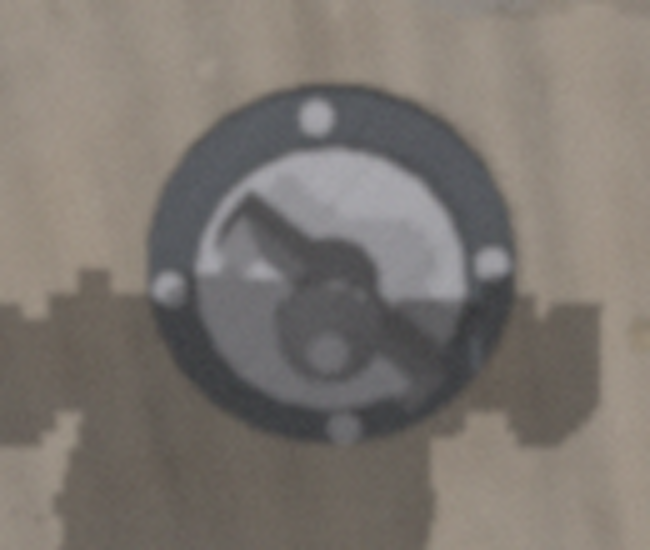

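The stub's foot is centred near (332,263) in the crop, and the keys run from upper left to lower right. I'll fit an overlay of the model.

```bash
cat > ov.py <<'E'
from h import *
def box(L,W,z0,z1,cx,cy,a):
    R=np.array([[np.cos(a),-np.sin(a)],[np.sin(a),np.cos(a)]])
    q=np.array([[L,W],[-L,W],[-L,-W],[L,-W]])/2@R.T+[cx,cy]
    return [[(*p,z) for p in q] for z in(z0,z1)]
def draw(im,c,loops,x0,y0,f,col):
    for l in loops:
        pts=np.array([(proj(c,p)-[x0,y0]+.5)*f-.5 for p in l]);cv2.polylines(im,[np.int32(np.round(pts*8))],True,col,1,cv2.LINE_AA,3)
def circ(d,z,cx,cy): return [[(cx+d/2*np.cos(t),cy+d/2*np.sin(t),z) for t in np.linspace(0,6.283,60)]]
E
python3 - <<'E'
from ov import *;import pickle
c=pickle.load(open("c1.pkl","rb"))
px=lambda x,y:(218+x/5,154+y/5)
print(onz(c,*px(332,263),8),onz(c,*px(331,280),16),onz(c,*px(328,353),66))
cx,cy=onz(c,*px(332,263),8)
im=cv2.imread("pics/z1.png");outs=[]
for a in(-39,-45):
    o=im.copy();A=np.radians(a)
    draw(o,c,circ(84,8,cx,cy)+circ(60,16,cx,cy),218,154,5,(0,255,255));draw(o,c,box(54,10,16,50,cx,cy,A),218,154,5,(0,255,0))
    draw(o,c,circ(22,50,cx,cy),218,154,5,(0,0,255));outs.append(o[60:470,120:520])
cv2.imwrite("pics/z2.png",np.hstack(outs))
E
```

```text
[657.53644879 136.70880267] [657.71502207 138.36964206] [657.98630596 138.49286412]
```

View pics/z2.png

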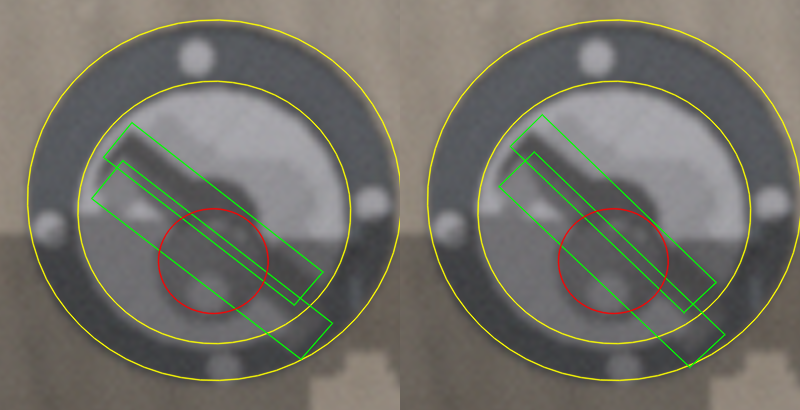

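The fit puts the stub axis at about (657.8, 138.0) with the keys at about -40°. The hub is at (468.8, -34.8) with its long axis at 43.5°. Next I'll move over the hub and align the fingers.

arm_command(steps=[0.0225,0.031,0,0,0.0225,0.031,0,0,0.0225,0.031,0,0,0.0225,0.031,0,0,0.0225,0.031,0,0,0.0225,0.031,0,0,0,0,0.016,0.162,0,0,0.016,0.162,0,0,0.016,0.162,0,0,0.016,0.162,0,0,0.016,0.164,0,0,0,0,0,0,0,0], grip=0.0854)

```text
clock: 2.45
position: [469.3, -35.4, 152.1]
ee_rot: [-0.371, 0.929, -0.0, 0.001]
contact_force: [-1.0, 0.2, 0.2]
gripper_width: 85.8
grasp_force: 0.0
```

```bash
python3 - <<'E'
from ov import *
c=get_calibration("wrist");im=save("wrist","pics/w2.png");s=read_state();print(s["position"],s["ee_rot"],s["clock"],s["joints"])
print(proj(c,[468.8,-34.8,44]))
x0,y0=[int(v) for v in proj(c,[468.8,-34.8,44])-[80,70]];x0=max(0,min(x0,400));y0=max(0,min(y0,280));f=4
b=cv2.resize(im[y0:y0+140,x0:x0+160,::-1],None,fx=f,fy=f,interpolation=2);print(x0,y0)
A=np.radians(43.5);draw(b,c,box(66,22,44,44,468.8,-34.8,A)[:1]+circ(34,44,468.8,-34.8),x0,y0,f,(0,255,0))
draw(b,c,circ(52,44,468.8+22*np.cos(A),-34.8+22*np.sin(A))+circ(52,44,468.8-22*np.cos(A),-34.8-22*np.sin(A)),x0,y0,f,(0,255,255))
cv2.imwrite("pics/z3.png",b)
E
```

```text
[469.41493391 -35.22281159 152.22241175] [-3.71028460e-01  9.28621086e-01 -2.21514622e-04  8.43059050e-04] 2.5 [ 2.71630941e-01  2.02018006e-01 -4.74652160e-01  3.31197117e-04
 -8.92402013e-01 -1.08240200e+00]
[286.52739506 200.39025102]
206 130
```

View pics/z3.png

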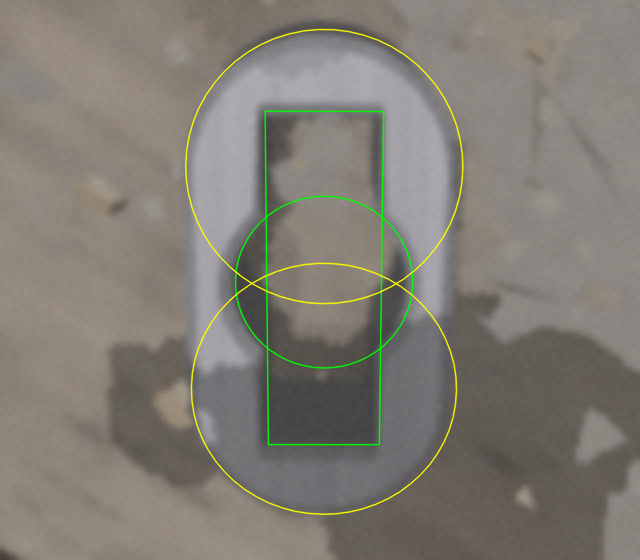

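The overlay matches the hub to within about 1 mm and the fingers are aligned. I'll go down, close the fingers, and lift a little.

arm_command(steps=[0,0,0.035,0,0,0,0.035,0,0,0,0.035,0,0,0,0.026,0,0,0,0.015,0,0,0,0,0,0,0,0,0])

```text
clock: 3.38
position: [469.9, -34.8, 6.2]
ee_rot: [-0.371, 0.929, -0.0, 0.001]
contact_force: [0.4, 0.3, 0.2]
gripper_width: 85.9
grasp_force: 0.0
```

arm_command(steps=[0,0,0,0,0,0,0,0,0,0,0,0,0,0,0,0,0,0,0,0,0,0,0,0,0,0,0,0,0,0,0,0], grip=0.0)

```text
clock: 4.38
position: [469.9, -34.9, 6.4]
ee_rot: [-0.371, 0.929, -0.0, 0.001]
contact_force: [-0.2, -0.9, 5.5]
gripper_width: 51.5
grasp_force: 63.5
```

arm_command(steps=[0,0,-0.02,0,0,0,-0.035,0,0,0,-0.035,0,0,0,-0.02,0,-0.0365,-0.0006,0,0,-0.0365,-0.0006,0,0,-0.0365,-0.0006,0,0,-0.0365,-0.0006,0,0,-0.0365,-0.0006,0,0,-0.0365,-0.0006,0,0,-0.0365,-0.0006,0,0,0,0,0,0])

```text
clock: 5.88
position: [657.9, 139.4, 113.5]
ee_rot: [-0.371, 0.929, 0.0, -0.001]
contact_force: [-0.3, -0.9, -2.5]
gripper_width: 51.2
grasp_force: 63.4
```

arm_command(steps=[0,0,0,0.162,0,0,0,0.162,0,0,0,0.162,0,0,0,0.162,0,0,0,0.162,0,0,0,0.162,0,0,0,0.162,0,0,0,0.162,0,0,0,0.162,0,0,0,0,0,0,0,0])

```text
clock: 7.25
position: [656.6, 137.4, 115.0]
ee_rot: [0.342, 0.94, -0.0, -0.0]
contact_force: [0.2, 0.3, -3.1]
gripper_width: 51.7
grasp_force: 63.4
```

```bash
python3 - <<'E'
from ov import *
import scipy.spatial.transform as t
c=get_calibration("wrist");im=save("wrist","pics/w3.png");s=read_state();print(s["position"],s["clock"],s["gripper_width"],s["joints"])
R=t.Rotation.from_quat(s["ee_rot"]).as_matrix();print(np.round(R,3),np.degrees(np.arctan2(R[1,0],R[0,0])))
b=im[:,:,::-1].copy();z=s["position"][2]+38;a=np.radians(-40)
draw(b,c,box(66,22,z,z,*s["position"][:2],a)[:1],0,0,1,(0,255,0))
side=save("side","pics/s3.png")[180:300,150:330,::-1]
cv2.imwrite("pics/z4.png",np.hstack([b[:,110:450],cv2.resize(side,(440,420))]))
E
```

```text
[656.82411284 137.50414152 115.05654422] 7.3 51.31612658303021 [ 4.46712820e-01  5.54148172e-01 -1.74188139e-02 -2.43430579e-04
 -9.99979538e-01 -2.71502713e+00]
[[-0.766  0.642 -0.001]
 [ 0.642  0.766 -0.   ]
 [ 0.    -0.001 -1.   ]] 140.02761427266896
```

View pics/z4.png

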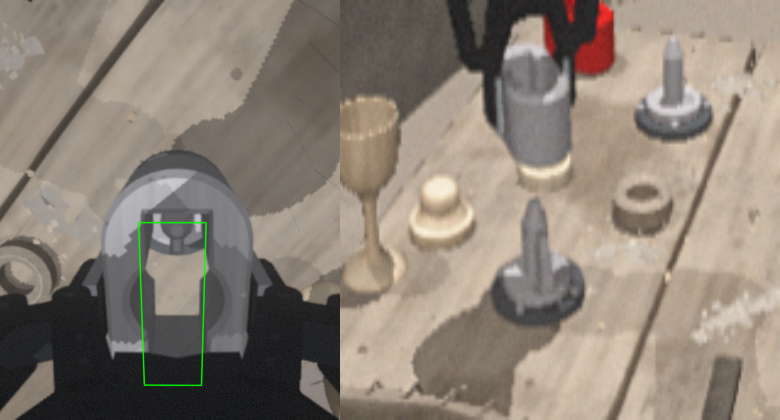

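The side view shows the hub held upright above the keyed stub. The wrist view looks down through the bore to the stub nose at about (178,225). I'll zoom in to check the relative offset.

```bash
python3 - <<'E'
from ov import *
im=cv2.imread("pics/w3.png");c=get_calibration("wrist")
x0,y0,f=205,140,4
b=cv2.resize(im[y0:y0+135,x0:x0+165],None,fx=f,fy=f,interpolation=2)
b=np.uint8(255*(b/255.)**.6)
X=(656.8,137.5);a=np.radians(-40)
draw(b,c,box(66,22,153,153,*X,a)[:1]+box(96,52,153,153,*X,a)[:1],x0,y0,f,(0,255,0))
S=(657.8,138);draw(b,c,circ(22,50,*S)+box(54,10,50,50,*S,a)[:1],x0,y0,f,(0,0,255));draw(b,c,circ(60,16,*S)+circ(84,8,*S)+circ(3,66,*S),x0,y0,f,(0,255,255))
cv2.imwrite("pics/z5.png",b)
E
```

```text
(no output)
```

View pics/z5.png

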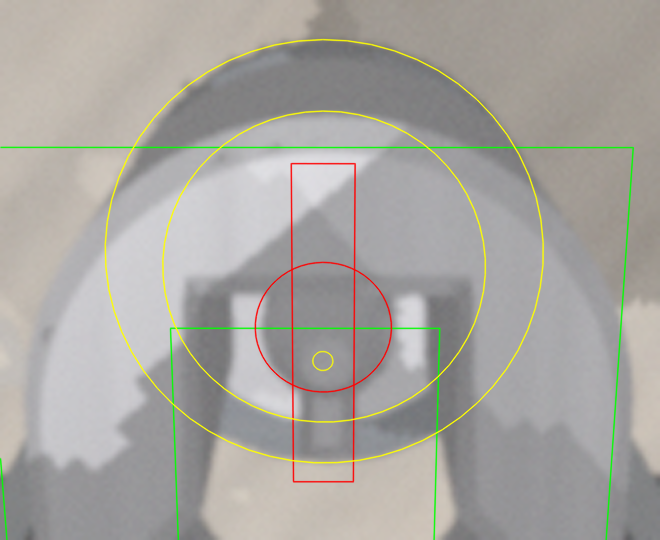

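Hub and stub line up laterally, both near column 327. Along the keyway the hub is about 2 mm too far toward the image top, so I'll correct by -2 mm in tool x and go down in stages.

arm_command(steps=[-0.002,0,0,0,0,0,0.02,0,0,0,0.02,0,0,0,0.01,0,0,0,0.005,0,0,0,0,0])

```text
clock: 8.1
position: [659.0, 136.5, 60.4]
ee_rot: [0.342, 0.94, 0.0, 0.0]
contact_force: [-0.3, 0.3, -3.0]
gripper_width: 51.4
grasp_force: 63.4
```

arm_command(steps=[0,0,0.004,0,0,0,0.004,0,0,0,0.004,0,0,0,0,0])

```text
clock: 8.6
position: [658.5, 136.4, 47.8]
ee_rot: [0.343, 0.939, -0.0, -0.0]
contact_force: [-0.5, -0.5, -2.7]
gripper_width: 51.6
grasp_force: 63.4
```

The hub bottom is below the key tops with no contact force, so the keys have engaged.

arm_command(steps=[0,0,0.006,0,0,0,0.006,0,0,0,0.006,0,0,0,0.004,0,0,0,0.002,0,0,0,0,0])

```text
clock: 9.35
position: [658.8, 136.5, 24.2]
ee_rot: [0.343, 0.94, -0.0, -0.0]
contact_force: [0.7, -0.4, -2.8]
gripper_width: 51.5
grasp_force: 63.4
```

arm_command(steps=[0,0,0.001,0,0,0,0.001,0,0,0,0,0,0,0,0,0])

```text
clock: 9.85
position: [658.9, 136.6, 22.6]
ee_rot: [0.342, 0.94, 0.0, 0.0]
contact_force: [-0.0, 0.3, -1.7]
gripper_width: 51.4
grasp_force: 63.4
```

arm_command(steps=[0,0,0.001,0,0,0,0,0])

```text
clock: 10.1
position: [658.9, 136.6, 22.5]
ee_rot: [0.342, 0.94, 0.0, 0.0]
contact_force: [-3.2, 0.5, 5.6]
gripper_width: 51.6
grasp_force: 64.1
```

arm_command(steps=[0,0,0,0,0,0,0,0,0,0,0,0,0,0,0,0,0,0,0,0,0,0,0,0], grip=0.0854)

```text
clock: 10.85
position: [658.8, 136.5, 21.3]
ee_rot: [0.343, 0.94, 0.0, 0.0]
contact_force: [1.0, -1.0, 0.7]
gripper_width: 85.3
grasp_force: 0.0
```

arm_command(steps=[0,0,-0.01,0,0,0,-0.02,0,0,0,-0.03,0,0,0,-0.03,0,0,0,-0.03,0,0,0,-0.03,0,0,0,0,0,0,0,0,0])

```text
clock: 11.85
position: [658.3, 136.4, 171.1]
ee_rot: [0.343, 0.939, 0.0, -0.0]
contact_force: [0.4, 0.5, -0.4]
gripper_width: 85.4
grasp_force: 0.0
```

```bash
python3 - <<'E'
from ov import *
s=read_state();print(s["position"],s["clock"])
c=get_calibration("wrist");w=save("wrist","pics/w6.png")[:,:,::-1].copy();e=save("side","pics/s6.png")[:,:,::-1].copy();k=get_calibration("side")
S=(658.3,138.);a=np.radians(-40);u=np.array([np.cos(a),np.sin(a)])*22
def hub(b,q,x0,y0,f):
    for z in(16,60):
        for g in(1,-1):draw(b,q,circ(52,z,*(S+g*u)),x0,y0,f,(0,255,0) if z>20 else (0,255,255))
x0,y0=[int(v) for v in proj(k,[*S,40])-[45,50]]
E=cv2.resize(e[y0:y0+100,x0:x0+90],None,fx=4.2,fy=4.2,interpolation=2);E2=E.copy();hub(E2,k,x0,y0,4.2)
W=cv2.resize(w[100:420,130:450],(420,420))
cv2.imwrite("pics/z6.png",cv2.resize(np.hstack([W,E,E2]),(800,286)))
E
```

```text
[658.31713479 136.43371372 171.14051487] 11.85
```

View pics/z6.png

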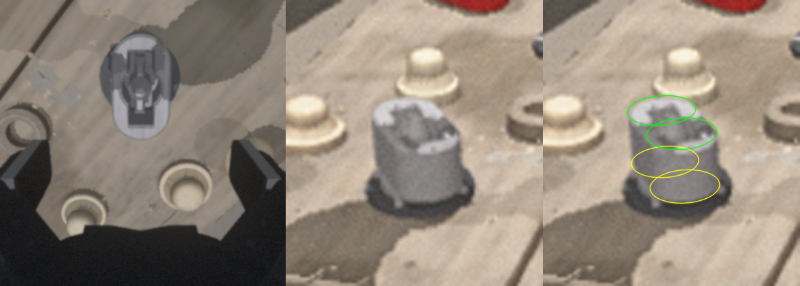

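The pictures show the hub level on the keyed stub, with the keys in the keyways. Its outline matches the home position, the contact reading on the way down came at home height, and the gripper is clear.

```bash
python3 -c "
from bench import *
print(job_done())"
```

```text
the job is handed in; nothing more can be done
None
```

The hub is fully home on the keyed stub's collar with its keyways over the keys, released and with the gripper clear; I handed the job in at about 12 s of the 38 s allowed, and the judge's result was not shown.

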